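# Lock a primed disc into the drying stand with its rod

### The job

Take the red-handled wooden rod from its rest and thread it through the drying stand, in at the green cheek, through the hole of the white disc and out through the plain cheek, until its steel collar sits fully home against the green cheek; then let go and leave it there. The carriage that carries the holes is clamped somewhere off centre and its place is not measured, so find the hole by feel and be gentle: never press the rod on the stand with more than 20 N. Leave the tub, the brush and the two spare discs where they are.

Things in the scene. Friction and masses are not known exactly. Their poses are not given: they have to be found in the camera images.
- rack: Drying stand, fixed to the table. Origin: centre of its underside; x = threading direction (level), z up. Dark wooden base 170 x 160 x 8 mm; on rubber mounts it bears a carriage with, along x: a green cheek, a white disc on edge and a plain plywood cheek. The mounts give 0.5 mm per N along x and y and spring back (no play in z).
- rack_entry (a point): Point of the stand's base frame at hole height (100 mm up) on the plane of the green cheek's entry face (x = -66 mm). Cheek: 12 mm thick, 80 mm wide, top 125 mm up, hole 14 mm wide. The line of holes runs parallel to x at this height, but the carriage is clamped so that it lies anywhere from 16 mm to one side (y) of this point to 16 mm to the other; that shift is not reported.
- rack_middle (a point): Same height, at the disc's mid-plane (x = 0), with the same unreported sideways shift. White disc 92 mm wide, 8 mm thick, hole 15 mm wide; it can turn a little about its own centre, 33 mm below the hole, with light friction: its hole starts up to 1.7 mm to either side of the line of holes and follows the rod's nose.
- rack_exit (a point): Same height, on the plane of the plain cheek's far face (x = +66 mm), same unreported sideways shift; cheek and hole sized as the green one. With the collar home the rod's tip stands 22 mm beyond this plane.
- rod_grip (a point): The rod, level in its rest at the start; centre of its red handle (70 mm long, 16 wide, 26 high), 50 mm above the table, sides free: pinch the 16 mm. x along the rod to its tip, z up. Front face of the steel collar (26 mm wide, 6 thick) 41 mm ahead; then a wooden shaft 12 mm thick, 154 long, its last 6 mm tapering to 8 mm. 120 g, balanced 20 mm ahead of this point.
- rod_tip (a point): Centre of the flat end of the rod's shaft, 195 mm ahead of the handle's centre along the rod's axis; same axes.
- rest: Plywood rod rest, fixed: board 250 x 70 x 10 mm with a post under the handle's rear end and a post with an open-topped 15 mm notch (top 58 mm up) under the shaft. x along the rod to its tip; origin at table height under the collar's front face. Lift the rod straight up by 20 mm or more before moving sideways.
- tub: Bystander: clear plastic tub, 96 mm wide, 70 mm high; origin at the centre of its underside.
- spare0: Bystander: white disc lying flat, 92 mm wide, 8 mm thick; origin at the centre of its underside.
- spare1: Bystander: another such white disc.
- brush: Bystander: flat brush lying on the table, 215 mm long along its x (from -105 to +110 mm), 32 mm wide, 12 mm high; origin on its underside.
There are look-alikes about, which are no part of the job. Of the things like the rack, leave any that is purple; of the rest the larger one is meant.

How it is judged:
On the way:
1. the rod's tip is inside the stand, past the green cheek's face and not yet through the disc (x of rod_tip in the frame of rack between -0.05 and 0 m and y of rod_tip in the frame of rack between -0.024 and 0.024 m and z of rod_tip in the frame of rack between 0.095 and 0.105 m and angle between the x axis of rod_grip and the x axis of rack, either way round below 0.08 rad), for 0.1 s.
At the end, for the whole second after the job is handed in: The rod lies released and at rest in all three holes, collar within 4 mm of the green cheek: tip 84 to 92 mm along the stand's x, within 5 mm of hole height and 24 mm of the stand's middle, parallel to its x within 0.08 rad (x of rod_tip in the frame of rack between 0.084 and 0.092 m and y of rod_tip in the frame of rack between -0.024 and 0.024 m and z of rod_tip in the frame of rack between 0.095 and 0.105 m and angle between the x axis of rod_grip and the x axis of rack, either way round below 0.08 rad and linear speed of rod below 0.02 m/s); the robot touches nothing.
It fails at once if the rod presses on the stand with more than 20 N (contact force between rod and rack above 20 N).
It fails at once if the tub is moved more than 30 mm (distance of tub from where it was at the start of the episode above 0.03 m).
It fails at once if the first spare disc is moved more than 30 mm (distance of spare0 from where it was at the start of the episode above 0.03 m).
It fails at once if the second spare disc is moved more than 30 mm (distance of spare1 from where it was at the start of the episode above 0.03 m).
It fails at once if the brush is moved more than 30 mm (distance of brush from where it was at the start of the episode above 0.03 m).
It also fails if it takes over 72 s, if anything falls off the work surface, if the arm or the gripper's body presses on something with over 40 N, if the wrist force passes 120 N, or if a joint passes its speed limit or range.

### The arm

A 7-joint arm with a two-finger parallel gripper is mounted at the origin on the work surface. World frame = base frame: x ahead of the robot, y to its left, z up, the work surface at z = 0. Lengths are in m, angles in rad, forces in N, time in s.
With the tool pointing down it reaches from about 0.375 to 0.925 m from the base axis. Payload 3.1 kg.
Tool frame: the origin (TCP) lies between the finger pads; the fingertips stand 19 mm ahead of it and the grasp point (between the pads) is the TCP; y points along the fingers, x is the direction in which the jaws open and shut, and the axes are right-handed (so a half turn about y gives the same grasp; the last joint's range is limited). The gripper opens to 85 mm and grips with 20 to 120 N. Pads are 22 mm wide; open, the fingers measure 114 mm over their backs; the gripper's body (76 mm by 85 mm) begins 54 mm behind the grasp point. The pads swing forward as they close: fully open they stand 13 mm farther back than shut.
Start: joints at [-1.337, 0.383, 0.044, 1.598, -0.018, 1.161, -0.05], TCP at [0.212, 0.615, 0.25] pointing down, gripper open.
Joint ranges: [-2.61, 2.61], [-0.41, 2.15], [-1.48, 1.57], [0, 2.5], [-1.57, 4.71], [0.05, 1.97], [-2.85, 2.85]. Speed limits (rad/s): [2.79, 2.79, 3.14, 3.14, 3.14, 3.14, 3.14].

### API

Orientations are given as a rotation vector (axis times angle).
In Python, from bench import sensors, viewer, order gives the robot as it stands.
- The arm moves only by the tool servo_tool, never from a script. Its argument "motion" is a list of rows, each a list of 3 entries, a list of its own where there are three numbers: the shift along the world's x, y, z in m, then the turn, a rotation vector about the world's x, y, z in units of 5 degrees (1.0 is 5 degrees), then the finger opening in m, from 0 to 0.0854. In form: [[[x, y, z], [wx, wy, wz], claw], ...]. A call has 1 to 20 rows; each row is the pose to reach, as a shift and turn from the pose commanded when the call began; what a row does not reach only later rows make up. A row lasts 1/10 s, in which the tool goes at most 50 mm and 8.59 degrees, less where a joint would pass 70% of its speed; a pose out of reach is approached as far as the arm can. A call with a gripper value outside its range is refused whole. The fingers move at their own pace and stop on an object; "squeeze" is the grip in N (left out, the last holds). Time passes only in rows, so rows that repeat a pose let the fingers close. It gives the time, the measured TCP pose, the force and the opening at its end, in the units of the state.
- sensors.observe(): the state, without advancing time (a new reading comes with each control period).
- viewer.grab_frame(name): name is "side" or "top" or "wrist"; returns a dict with "color" (400x640x3 uint8, blue, green, red), "camera_matrix" (3x3 intrinsics, pixels), "k1" (the pictures are not rectified: a ray, as slopes to the right and down, at radius r is drawn at 1 + k1 r^2 times it, then the intrinsics apply), "T" (4x4, takes a point from camera to world coordinates). Camera axes: x right, y down, z forward; pixel columns grow to the right and rows downward; lengths in m; the calibration is good to about 2 mm. A picture is of the moment at which its call begins. There is no depth.
- order.hand_in(): hands the job in, once; it reports no verdict.
The state is a dict: "time_s": time; "qpos": joint angles; "joint_velocities": joint speeds; "tau": joint torques, N m; "tool_pos": TCP position; "ee_rot": TCP orientation; "contact_force": force on the tool from outside, world axes, zero at the start; "ft_torque": the same for the moment, N m; "opening": opening from 0.0 (shut) to 1.0 (fully open).
Only numpy, scipy, OpenCV 4.12 (cv2) and the standard library are available. Lean on these libraries where they do the work, as an engineer would, in place of code of your own. Each camera call takes 0.05 s, during which the arm holds its last target. There are 200 camera calls.

## Working session

There is one attempt and no reset: what is moved stays moved. The work goes in short steps, Python scripts to look and compute and a tool call to move; the robot and the scene stay as the last step left them, time stands still between calls to the robot, and variables do not carry over. Pictures are saved under pics/ and viewed, about 8 in all and at most 12, crops included, and the job is handed in when it is done.

Besides the shell and the picture viewer there is one more tool, called after ">>>" by a JSON object that holds its "fn" and its "kwargs". servo_tool: Moves the arm, as the interface text tells. Its arguments: {"type":"object","properties":{"motion":{"type":"array"},"squeeze":{"type":"number"}},"required":["motion"]}

```bash
ls; mkdir -p pics
cat > h.py <<'E'
import numpy as np, cv2, json
from bench import sensors, viewer, order
def grab(n,f):
    d=viewer.grab_frame(n); cv2.imwrite(f'pics/{f}.png',d['color'])
    np.savez(f'pics/{f}.npz',K=d['camera_matrix'],k1=d['k1'],T=d['T']); return d
def ray(f,u,v):
    d=np.load(f'pics/{f}.npz'); K=d['K'];k1=float(d['k1']);T=d['T']
    p=cv2.undistortPoints(np.array([[[u,v]]],float),K,np.array([k1,0,0,0,0.]))[0,0]
    return T[:3,3],T[:3,:3]@np.array([p[0],p[1],1])
def at_z(f,u,v,z):
    o,r=ray(f,u,v); return o+r*(z-o[2])/r[2]
def proj(f,P):
    d=np.load(f'pics/{f}.npz'); T=np.linalg.inv(d['T']); r=cv2.Rodrigues(T[:3,:3])[0]
    return cv2.projectPoints(np.atleast_2d(np.array(P,float)),r,T[:3,3],d['K'],np.array([float(d['k1']),0,0,0,0.]))[0][:,0]
E
python3 - <<'E'
from h import *
for n in('top','side'):
    d=grab(n,n+'0'); print(n,d['camera_matrix'].tolist(),d['k1'],np.round(d['T'],3).tolist())
print(sensors.observe())
E
```

```text
pics
top [[379.22945503608014, 0.0, 322.6469266267921], [0.0, 379.22945503608014, 195.70068775412452], [0.0, 0.0, 1.0]] -0.08860512369312676 [[-0.009, -0.987, 0.161, 0.302], [-1.0, 0.008, -0.01, 0.034], [0.009, -0.161, -0.987, 1.244], [0.0, 0.0, 0.0, 1.0]]
side [[431.2573247290832, 0.0, 316.94742062941964], [0.0, 431.2573247290832, 202.22164285421715], [0.0, 0.0, 1.0]] -0.08173693132497105 [[0.932, -0.272, 0.239, 0.178], [-0.362, -0.698, 0.618, -0.713], [-0.001, -0.662, -0.749, 0.973], [0.0, 0.0, 0.0, 1.0]]
{'time_s': 0.1, 'qpos': array([-1.33680848,  0.38375607,  0.04384897,  1.59943989, -0.01787354,
        1.16122394, -0.04993057]), 'joint_velocities': array([-0.00016008, -0.0020751 ,  0.00073035, -0.00280974,  0.00060914,
       -0.00180773,  0.00064693]), 'tau': array([ 2.20283771e-03, -4.34729648e+01,  1.02911878e+00, -2.50456470e+01,
        1.08517148e-02,  5.46347161e-03,  2.33771125e-06]), 'tool_pos': array([0.21147175, 0.61376334, 0.24900048]), 'ee_rot': array([-1.34965121, -0.96009586,  0.96322167]), 'contact_force': array([1.18131023, 1.06056189, 0.67691994]), 'ft_torque': array([-0.00725382, -0.04603212,  0.03442447]), 'opening': 1.0051219009631929}
```

View both.

View pics/top0.png

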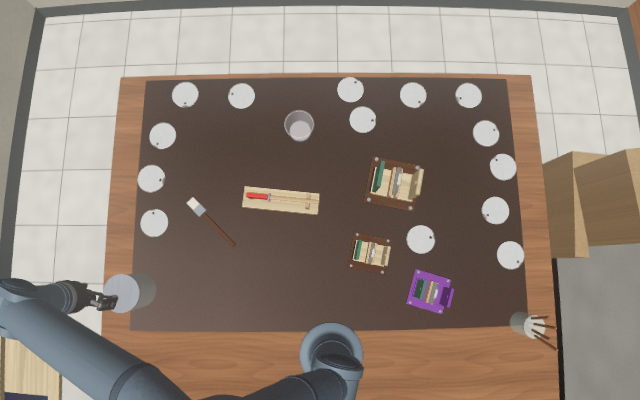

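View pics/side0.png

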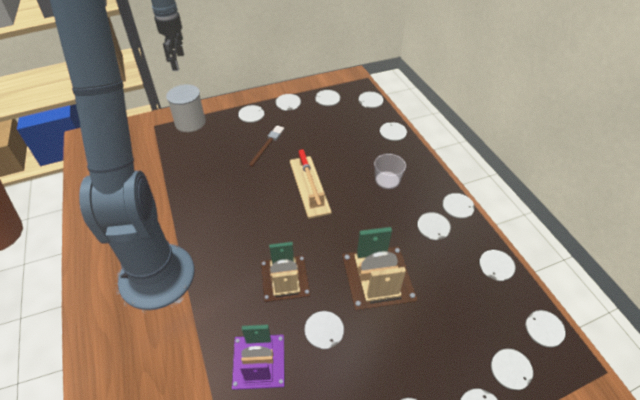

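Run:
```python
from h import *
print(cv2.Rodrigues(sensors.observe()['ee_rot'])[0].round(3))
```

```text
[[ 0.326 -0.001 -0.945]
 [ 0.945 -0.002  0.326]
 [-0.002 -1.    -0.   ]]
```

Run:
```python
from h import *
t=cv2.imread('pics/top0.png');s=cv2.imread('pics/side0.png')
def c(im,x,y): return cv2.resize(im[y:y+60,x:x+80],(400,300),interpolation=cv2.INTER_CUBIC)
cv2.imwrite('pics/mos.png',np.vstack([np.hstack([c(t,357,152),c(t,240,170)]),np.hstack([cv2.resize(s[220:310,330:450],(400,300),interpolation=cv2.INTER_CUBIC),cv2.resize(s[140:230,260:380],(400,300),interpolation=cv2.INTER_CUBIC)])]))
```

```text
(no output)
```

View pics/mos.png

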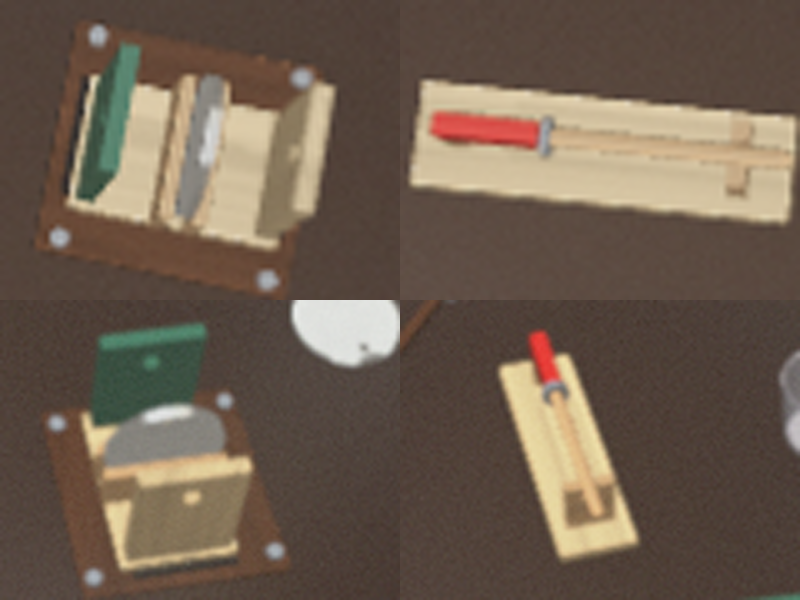

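```bash
cat > m.py <<'E'
from h import *
T=lambda x,y,ox,oy,s:((x+.5)/s-.5+ox,(y+.5)/s-.5+oy)
def tri(a,b):
    A=[];B=[]
    for o,r in(a,b):
        r=r/np.linalg.norm(r);M=np.eye(3)-np.outer(r,r);A.append(M);B.append(M@o)
    return np.linalg.lstsq(np.vstack(A),np.hstack(B),rcond=None)[0]
rt=lambda x,y:T(x,y,357,152,5)
rs=lambda x,y:T(x,y,330,220-300/ (10/3),10/3)
print('screws top')
S=np.array([at_z('top0',*rt(*p),.010) for p in[(98,36),(302,78),(60,237),(268,280)]])
Q=np.array([at_z('side0',*rs(*p),.010) for p in[(225,400),(275,551),(57,423),(93,578)]])
for W in(S,Q):
    c=W.mean(0);d=(W[1]-W[0]+W[3]-W[2])/2;e=(W[0]-W[2]+W[1]-W[3])/2
    print(c.round(4),np.linalg.norm(d).round(4),np.linalg.norm(e).round(4),np.arctan2(d[1],d[0]),np.arctan2(e[1],e[0])-np.pi/2)
    ux=d[:2]/np.linalg.norm(d[:2]);uy=np.array([-ux[1],ux[0]])
    for p,xx in(((152,362),-.054),((192,497),.066)):
        w=at_z('side0',*rs(*p),.1)[:2]-c[:2]; print('hole xy in rack (z=.1)',(w@ux).round(4),(w@uy).round(4),'expect x',xx)
# rod
st=lambda x,y:T(x-400,y,240,170,5)
ss=lambda x,y:T(x-400,y,260,140-90,10/3)
print('handle rear', at_z('top0',*st(432,113),.063),at_z('top0',*st(432,137),.063))
print('handle front top', at_z('top0',*st(541,135),.063))
print('collar tri',tri(ray('top0',*st(546,136)),ray('side0',*ss(555,389))))
b=np.array([at_z('top0',*st(*p),.01) for p in[(423,82),(796,117),(412,185),(790,222)]])
print('board',b.round(4).tolist(),b.mean(0)); d=b[1]-b[0]+b[3]-b[2];print(np.linalg.norm(d)/2,np.arctan2(d[1],d[0]))
b=np.array([at_z('side0',*ss(*p),.01) for p in[(570,353),(637,542),(500,367),(562,559)]])
print('board',b.mean(0)); d=b[1]-b[0]+b[3]-b[2];print(np.linalg.norm(d)/2,np.arctan2(d[1],d[0]))
print('tip',at_z('side0',*ss(597,511),.05))
E
python3 m.py
```

```text
screws top
[ 0.5441 -0.2137  0.01  ] 0.1404 0.1398 -1.784284738965371 -1.784817889720991
hole xy in rack (z=.1) -0.0542 -0.0055 expect x -0.054
hole xy in rack (z=.1) 0.0655 -0.0063 expect x 0.066
[ 0.5431 -0.2132  0.01  ] 0.1409 0.1407 -1.791472459143498 -1.784740374315538
hole xy in rack (z=.1) -0.0539 -0.0048 expect x -0.054
hole xy in rack (z=.1) 0.0659 -0.0048 expect x 0.066
handle rear [0.50741592 0.26430703 0.063     ] [0.49202598 0.26394705 0.063     ]
handle front top [0.49276535 0.1948729  0.063     ]
collar tri [0.4935345  0.19269557 0.05529571]
board [[0.5376, 0.2812, 0.01], [0.512, 0.0339, 0.01], [0.4687, 0.2868, 0.01], [0.4424, 0.0383, 0.01]] [0.49016594 0.16003146 0.01      ]
0.24924491714411579 -1.6749237050380705
board [0.49032414 0.15801663 0.01      ]
0.2522379200630661 -1.6904341179743758
tip [0.47687803 0.04357398 0.05      ]
```

>>> {"fn": "servo_tool", "kwargs": {"motion": [[[0.284,-0.385,-0.06],[0,0,-15.4],0.0854],[[0.284,-0.385,-0.06],[0,0,-15.4],0.0854],[[0.284,-0.385,-0.06],[0,0,-15.4],0.0854],[[0.284,-0.385,-0.06],[0,0,-15.4],0.0854],[[0.284,-0.385,-0.06],[0,0,-15.4],0.0854],[[0.284,-0.385,-0.06],[0,0,-15.4],0.0854],[[0.284,-0.385,-0.06],[0,0,-15.4],0.0854],[[0.284,-0.385,-0.06],[0,0,-15.4],0.0854],[[0.284,-0.385,-0.06],[0,0,-15.4],0.0854],[[0.284,-0.385,-0.06],[0,0,-15.4],0.0854],[[0.284,-0.385,-0.06],[0,0,-15.4],0.0854],[[0.284,-0.385,-0.06],[0,0,-15.4],0.0854],[[0.284,-0.385,-0.06],[0,0,-15.4],0.0854],[[0.284,-0.385,-0.06],[0,0,-15.4],0.0854]]}}

```text
time_s: 1.5
tool_pos: [0.4946, 0.2316, 0.1902]
ee_rot: [-1.569, 0.08, -0.079]
contact_force: [-0.1, -0.3, 0.6]
opening: 1.002
```

Run:
```python
from h import *
o=sensors.observe(); print(o['time_s'],o['tool_pos'],o['qpos'].round(2),o['contact_force'],cv2.Rodrigues(o['ee_rot'])[0].round(3).tolist())
d=grab('wrist','w1');print(np.round(d['T'],3).tolist())
print(proj('w1',[[.496,.229,.063],[.4919,.1885,.056],[.499,.264,.063]]))
```

```text
1.5 [0.49462309 0.23162789 0.19019104] [-0.91  0.27  0.46  1.92 -0.14  0.98 -0.49] [-0.13477639 -0.31184587  0.59372556] [[0.995, -0.001, 0.101], [-0.101, 0.001, 0.995], [-0.001, -1.0, 0.001]]
[[0.995, -0.098, -0.026, 0.5], [-0.101, -0.961, -0.259, 0.297], [0.0, 0.26, -0.965, 0.314], [0.0, 0.0, 0.0, 1.0]]
[[322.00569293 202.9003949 ]
 [321.8515218  243.4646304 ]
 [321.43755684 162.30621302]]
```

View pics/w1.png

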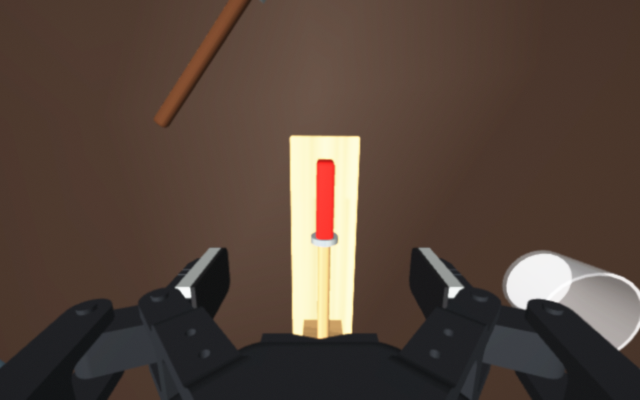

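Run:
```python
from h import *
a=at_z('w1',325.5,161,.063);b=at_z('w1',325,236,.063);c=at_z('w1',322.5,318,.056)
print(a,b,c)
for p,q in((a,b),(a,c),(b,c)): print(np.linalg.norm(q-p),np.arctan2(*(q-p)[1::-1]))
```

```text
[0.50247866 0.26473949 0.063     ] [0.49563174 0.19828421 0.063     ] [0.48468698 0.10956985 0.056     ]
0.06680707060140835 -1.6734646124134989
0.1563430939387985 -1.6849573521062753
0.08966061781582474 -1.6935468479158207
```

>>> {"fn": "servo_tool", "kwargs": {"motion": [[[0.003,-0.0015,-0.04],[0,0,-0.1],0.0854],[[0.003,-0.0015,-0.08],[0,0,-0.1],0.06],[[0.003,-0.0015,-0.12],[0,0,-0.1],0.05],[[0.003,-0.0015,-0.14],[0,0,-0.1],0.04],[[0.003,-0.0015,-0.14],[0,0,-0.1],0.035],[[0.003,-0.0015,-0.14],[0,0,-0.1],0.03]], "squeeze": 60}}

```text
time_s: 2.15
tool_pos: [0.4986, 0.229, 0.0505]
ee_rot: [-1.569, 0.088, -0.088]
contact_force: [0.3, 0.1, 0.4]
opening: 0.35
```

>>> {"fn": "servo_tool", "kwargs": {"motion": [[[0,0,0],[0,0,0],0.022],[[0,0,0],[0,0,0],0.016],[[0,0,0],[0,0,0],0.01],[[0,0,0],[0,0,0],0.005],[[0,0,0],[0,0,0],0.005]]}}

```text
time_s: 2.65
tool_pos: [0.5, 0.2291, 0.0522]
ee_rot: [-1.566, 0.087, -0.091]
contact_force: [-1.3, -0.7, 5.8]
opening: 0.184
```

```bash
cat > st.py <<'E'
from h import *
import sys
o=sensors.observe();R=cv2.Rodrigues(o['ee_rot'])[0]
print(o['time_s'],o['tool_pos'].round(5),o['contact_force'].round(2),o['ft_torque'].round(3),round(o['opening'],4));print(R.round(4).tolist())
if len(sys.argv)>1: np.savez(sys.argv[1],p=o['tool_pos'],R=R)
# rod: rigid in tool since grip
try:
    g=np.load('grip.npz')
    rod=np.array([np.cos(-1.68),np.sin(-1.68),0]); d=R@(g['R'].T@rod)
    off=g['R'].T@(np.array([0,0,.05])-np.array([0,0,g['p'][2]])) # handle centre assumed z=.05
    hc=o['tool_pos']+R@off; tip=hc+.195*d
    c=np.array([.5438,-.2135]);a=-1.786;ux=np.array([np.cos(a),np.sin(a)]);uy=np.array([-ux[1],ux[0]])
    print('yaw',np.arctan2(d[1],d[0]).round(4),'pitch',d[2].round(4),'hc',hc.round(4),'tip',tip.round(4),'tip rack x,y',((tip[:2]-c)@ux).round(4),((tip[:2]-c)@uy).round(4))
    print('ux',ux,'uy',uy)
except FileNotFoundError: pass
E
python3 st.py grip.npz
```

```text
2.65 [0.50003 0.22915 0.05222] [-1.26 -0.68  5.83] [ 0.017  0.307 -0.029] 0.1835
[[0.9936, 0.0025, 0.1132], [-0.1132, 0.0025, 0.9936], [0.0022, -1.0, 0.0027]]
yaw -1.68 pitch 0.0 hc [0.5    0.2291 0.05  ] tip [0.4788 0.0353 0.05  ] tip rack x,y -0.2292 -0.1167
ux [-0.21354641 -0.97693292] uy [ 0.97693292 -0.21354641]
```

>>> {"fn": "servo_tool", "kwargs": {"motion": [[[0,0,0.01],[0,0,0],0.005],[[0,0,0.03],[0,0,0],0.005],[[0,0,0.06],[0,0,0],0.005],[[0,0,0.08],[0,0,0],0.005],[[0,0,0.08],[0,0,0],0.005],[[0,0,0.08],[0,0,0],0.005]]}}

```text
time_s: 3.25
tool_pos: [0.4985, 0.228, 0.1304]
ee_rot: [-1.568, 0.089, -0.089]
contact_force: [-0.6, 0.1, -1.6]
opening: 0.177
```

```bash
python3 st.py
python3 - <<'E'
from h import *
grab('side','s2');grab('wrist','w2')
E
```

```text
3.25 [0.49848 0.228   0.13035] [-0.56  0.11 -1.63] [-0.031  0.07   0.067] 0.177
[[0.9936, 0.0002, 0.1133], [-0.1133, 0.0005, 0.9936], [0.0001, -1.0, 0.0005]]
yaw -1.6801 pitch 0.0022 hc [0.4985 0.228  0.1281] tip [0.4772 0.0342 0.1286] tip rack x,y -0.2277 -0.1179
ux [-0.21354641 -0.97693292] uy [ 0.97693292 -0.21354641]
```

>>> {"fn": "servo_tool", "kwargs": {"motion": [[[0.05,-0.08,0.0],[0,0,-0.6],0.005],[[0.1013,-0.161,-0.01],[0,0,-1.21],0.005],[[0.1013,-0.161,-0.02],[0,0,-1.21],0.005],[[0.1013,-0.161,-0.028],[0,0,-1.21],0.005],[[0.1013,-0.161,-0.028],[0,0,-1.21],0.005],[[0.1013,-0.161,-0.028],[0,0,-1.21],0.005],[[0.1013,-0.161,-0.028],[0,0,-1.21],0.005],[[0.1013,-0.161,-0.028],[0,0,-1.21],0.005]]}}

```text
time_s: 4.15
tool_pos: [0.5992, 0.0696, 0.1018]
ee_rot: [-1.563, 0.17, -0.168]
contact_force: [0.1, 0.0, -0.4]
opening: 0.178
```

```bash
python3 st.py
python3 - <<'E'
from h import *
s=grab('side','s3')['color'];t=grab('top','t3')['color'];w=grab('wrist','w3')['color']
f=lambda im,x,y,n,m:cv2.resize(im[y:y+m,x:x+n],(400,300),interpolation=cv2.INTER_CUBIC)
cv2.imwrite('pics/mos3.png',np.vstack([np.hstack([f(t,330,140,104,78),f(s,330,160,160,120)]),np.hstack([f(w,0,0,640,400),f(w,240,220,160,120)])]))
E
```

```text
4.15 [0.59918 0.06955 0.1018 ] [ 0.14  0.01 -0.41] [ 0.033 -0.069 -0.021] 0.178
[[0.9768, -0.0012, 0.2141], [-0.2141, 0.0012, 0.9768], [-0.0014, -1.0, 0.0009]]
yaw -1.7823 pitch 0.0018 hc [0.5992 0.0696 0.0996] tip [ 0.5582 -0.1211  0.0999] tip rack x,y -0.0933 -0.0056
ux [-0.21354641 -0.97693292] uy [ 0.97693292 -0.21354641]
```

View pics/mos3.png

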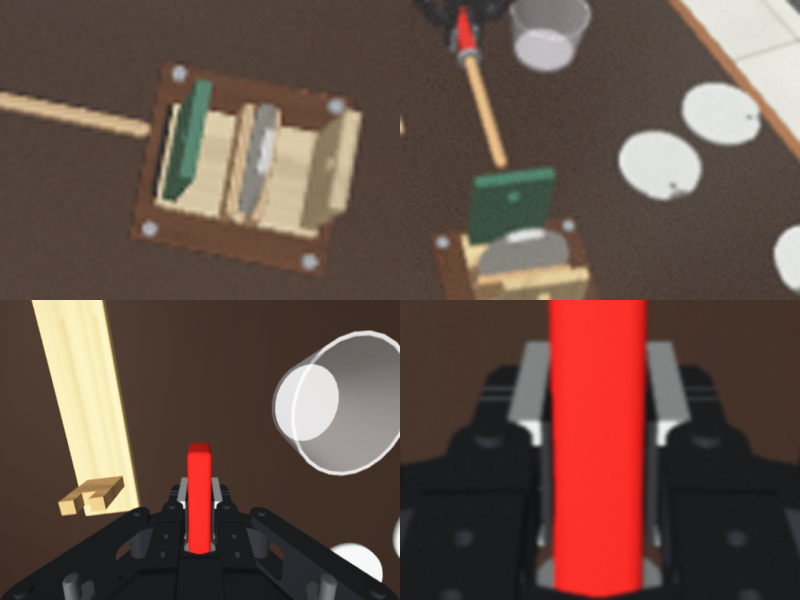

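Run:
```python
from h import *
c=np.array([.5438,-.2135]);a=-1.786;ux=np.array([np.cos(a),np.sin(a)]);uy=np.array([-ux[1],ux[0]])
def rk(n,u,v,z):
    w=at_z(n,u,v,z)[:2]-c; return np.round([w@ux,w@uy],4)
s=lambda x,y:((x-400+.5)/2.5-.5+330,(y+.5)/2.5-.5+160)
t=lambda x,y:((x+.5)/3.846-.5+330,(y+.5)/3.846-.5+140)
print('side tip',rk('s3',*s(501,163),.1),'side shaft',rk('s3',*s(472,66),.1),'hole',rk('s3',*s(514,197),.1))
print('top tip',rk('t3',*t(148,130),.1),'shaft',rk('t3',*t(5,101),.1))
print('pred px tip side',proj('s3',[[.5582,-.1211,.1]]),s(501,163),'top',proj('t3',[[.5582,-.1211,.1]]),t(148,130))
# cheek/screws top
for p in[(178,74),(336,106),(149,229),(309,262)]: print(rk('t3',*t(*p),.01))
# subpixel zooms
S=cv2.imread('pics/s3.png');Tp=cv2.imread('pics/t3.png')
f=lambda im,x,y,n,m:cv2.resize(im[y:y+m,x:x+n],(400,300),interpolation=cv2.INTER_CUBIC)
cv2.imwrite('pics/z3.png',np.hstack([f(S,354,215,40,30),f(Tp,355,160,40,30)]))
```

```text
side tip [-0.098 -0.008] side shaft [-0.2381 -0.0076] hole [-0.0532 -0.0053]
top tip [-0.095  -0.0073] shaft [-0.2124 -0.0077]
pred px tip side [[371.41143069 226.17807624]] (370.1, 224.9) top [[368.72564263 173.03099634]] (368.11154446177846, 173.43135725429016)
[-0.071   0.0696]
[0.0702 0.0704]
[-0.0706 -0.0704]
[ 0.0698 -0.0702]
```

View pics/z3.png

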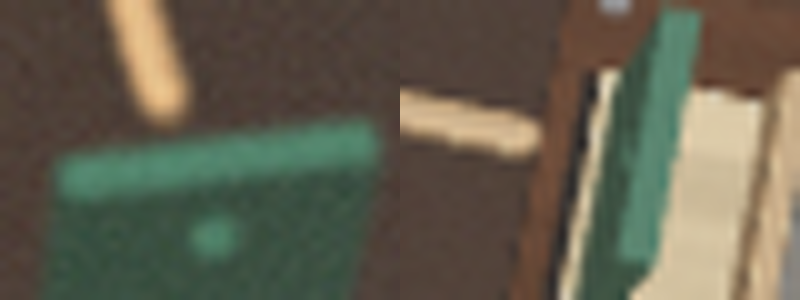

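>>> {"fn": "servo_tool", "kwargs": {"motion": [[[0.0002,-0.005,0.0003],[0,0,-0.04],0.005],[[-0.0009,-0.01,0.0003],[0,0,-0.04],0.005],[[-0.002,-0.015,0.0003],[0,0,-0.04],0.005],[[-0.0031,-0.02,0.0003],[0,0,-0.04],0.005],[[-0.0041,-0.0245,0.0003],[0,0,-0.04],0.005],[[-0.0048,-0.0276,0.0003],[0,0,-0.04],0.005],[[-0.0052,-0.0296,0.0003],[0,0,-0.04],0.005],[[-0.0056,-0.0315,0.0003],[0,0,-0.04],0.005],[[-0.0059,-0.0325,0.0003],[0,0,-0.04],0.005],[[-0.0059,-0.0325,0.0003],[0,0,-0.04],0.005]]}}

```text
time_s: 5.3
tool_pos: [0.5942, 0.0346, 0.1026]
ee_rot: [-1.564, 0.174, -0.175]
contact_force: [0.8, 0.6, -1.8]
opening: 0.18
```

```bash
python3 st.py
```

```text
5.3 [0.59421 0.03457 0.10258] [ 0.79  0.58 -1.77] [ 0.046 -0.014  0.061] 0.1804
[[0.9754, 0.0002, 0.2206], [-0.2206, 0.0, 0.9754], [0.0002, -1.0, 0.0001]]
yaw -1.789 pitch 0.0026 hc [0.5942 0.0346 0.1004] tip [ 0.552  -0.1558  0.1009] tip rack x,y -0.0581 -0.0043
ux [-0.21354641 -0.97693292] uy [ 0.97693292 -0.21354641]
```

>>> {"fn": "servo_tool", "kwargs": {"motion": [[[-0.0006,-0.003,0],[0,0,0],0.005],[[-0.0013,-0.006,0],[0,0,0],0.005],[[-0.0019,-0.009,0],[0,0,0],0.005],[[-0.0026,-0.012,0],[0,0,0],0.005],[[-0.0026,-0.012,0],[0,0,0],0.005]]}}

```text
time_s: 5.8
tool_pos: [0.5914, 0.0216, 0.1026]
ee_rot: [-1.564, 0.176, -0.176]
contact_force: [-0.5, 0.1, -1.6]
opening: 0.177
```

```bash
python3 st.py
```

```text
5.8 [0.59142 0.02158 0.10261] [-0.48  0.06 -1.59] [ 0.008 -0.047  0.098] 0.1765
[[0.9751, 0.0001, 0.2218], [-0.2218, -0.0005, 0.9751], [0.0002, -1.0, -0.0004]]
yaw -1.7903 pitch 0.0031 hc [0.5914 0.0216 0.1004] tip [ 0.549  -0.1687  0.101 ] tip rack x,y -0.0448 -0.0045
ux [-0.21354641 -0.97693292] uy [ 0.97693292 -0.21354641]
```

>>> {"fn": "servo_tool", "kwargs": {"motion": [[[-0.0013,-0.006,-0.0002],[0,0,0.02],0.005],[[-0.0026,-0.012,-0.0002],[0,0,0.04],0.005],[[-0.0039,-0.018,-0.0003],[0,0,0.04],0.005],[[-0.0052,-0.024,-0.0003],[0,0,0.04],0.005],[[-0.0065,-0.03,-0.0003],[0,0,0.04],0.005],[[-0.0074,-0.034,-0.0003],[0,0,0.04],0.005],[[-0.0074,-0.034,-0.0003],[0,0,0.04],0.005]]}}

```text
time_s: 6.5
tool_pos: [0.5839, -0.0127, 0.1023]
ee_rot: [-1.564, 0.173, -0.173]
contact_force: [0.5, 0.8, -1.2]
opening: 0.179
```

```bash
python3 st.py;python3 - <<'E'
from h import *
s=grab('side','s4')['color'];t=grab('top','t4')['color']
f=lambda im,x,y,n,m:cv2.resize(im[y:y+m,x:x+n],(400,300),interpolation=cv2.INTER_CUBIC)
cv2.imwrite('pics/z4.png',np.hstack([f(s,335,210,100,75),f(t,355,150,80,60)]))
E
```

```text
6.5 [ 0.58389 -0.0127   0.10232] [ 0.46  0.8  -1.2 ] [-0.013 -0.035 -0.004] 0.179
[[0.9757, -0.0001, 0.2191], [-0.2191, -0.0005, 0.9757], [0.0, -1.0, -0.0005]]
yaw -1.7874 pitch 0.0032 hc [ 0.5839 -0.0127  0.1001] tip [ 0.542  -0.2032  0.1007] tip rack x,y -0.0097 -0.004
ux [-0.21354641 -0.97693292] uy [ 0.97693292 -0.21354641]
```

View pics/z4.png

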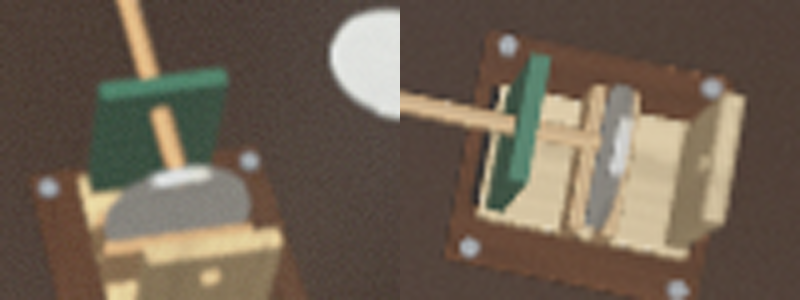

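>>> {"fn": "servo_tool", "kwargs": {"motion": [[[-0.0006,-0.003,0],[0,0,0],0.005],[[-0.0013,-0.006,0],[0,0,0],0.005],[[-0.0017,-0.008,0],[0,0,0],0.005],[[-0.0021,-0.01,0],[0,0,0],0.005],[[-0.0021,-0.01,0],[0,0,0],0.005]]}}

```text
time_s: 7.1
tool_pos: [0.5819, -0.022, 0.1023]
ee_rot: [-1.564, 0.173, -0.173]
contact_force: [0.1, 0.2, -1.0]
opening: 0.178
```

```bash
python3 st.py
```

```text
7.1 [ 0.58191 -0.02201  0.10229] [ 0.08  0.25 -0.95] [ 0.04   0.022 -0.006] 0.1783
[[0.9759, -0.0, 0.2181], [-0.2181, -0.0002, 0.9759], [0.0, -1.0, -0.0002]]
yaw -1.7865 pitch 0.0029 hc [ 0.5819 -0.022   0.1001] tip [ 0.5402 -0.2125  0.1006] tip rack x,y -0.0002 -0.0038
ux [-0.21354641 -0.97693292] uy [ 0.97693292 -0.21354641]
```

>>> {"fn": "servo_tool", "kwargs": {"motion": [[[-0.0006,-0.003,0],[0,0,0],0.005],[[-0.0013,-0.006,0],[0,0,0],0.005],[[-0.0017,-0.008,0],[0,0,0],0.005],[[-0.0021,-0.01,0],[0,0,0],0.005],[[-0.0021,-0.01,0],[0,0,0],0.005]]}}

```text
time_s: 7.6
tool_pos: [0.5798, -0.032, 0.1023]
ee_rot: [-1.564, 0.173, -0.173]
contact_force: [1.0, -0.3, -0.6]
opening: 0.176
```

```bash
python3 st.py
```

```text
7.6 [ 0.57981 -0.03202  0.10229] [ 1.01 -0.29 -0.61] [-0.     0.012 -0.006] 0.1763
[[0.9759, -0.0, 0.2182], [-0.2182, -0.0002, 0.9759], [0.0, -1.0, -0.0002]]
yaw -1.7865 pitch 0.0029 hc [ 0.5798 -0.032   0.1001] tip [ 0.5381 -0.2225  0.1006] tip rack x,y 0.01 -0.0037
ux [-0.21354641 -0.97693292] uy [ 0.97693292 -0.21354641]
```

>>> {"fn": "servo_tool", "kwargs": {"motion": [[[-0.0013,-0.006,0],[0,0,0],0.005],[[-0.0027,-0.012,0],[0,0,0],0.005],[[-0.004,-0.018,0],[0,0,0],0.005],[[-0.0053,-0.024,0],[0,0,0],0.005],[[-0.0067,-0.03,0],[0,0,0],0.005],[[-0.008,-0.0352,0],[0,0,0],0.005],[[-0.008,-0.0352,0],[0,0,0],0.005]]}}

```text
time_s: 8.3
tool_pos: [0.5715, -0.0682, 0.1023]
ee_rot: [-1.564, 0.174, -0.174]
contact_force: [-0.9, -0.2, -1.4]
opening: 0.177
```

```bash
python3 st.py
```

```text
8.3 [ 0.57153 -0.06818  0.10234] [-0.91 -0.16 -1.4 ] [ 0.032  0.004 -0.031] 0.1765
[[0.9757, -0.0001, 0.2193], [-0.2193, -0.0007, 0.9757], [0.0, -1.0, -0.0007]]
yaw -1.7877 pitch 0.0034 hc [ 0.5715 -0.0682  0.1001] tip [ 0.5296 -0.2586  0.1008] tip rack x,y 0.0471 -0.0043
ux [-0.21354641 -0.97693292] uy [ 0.97693292 -0.21354641]
```

>>> {"fn": "servo_tool", "kwargs": {"motion": [[[-0.0006,-0.003,0],[0,0,0],0.005],[[-0.0013,-0.006,0],[0,0,0],0.005],[[-0.0018,-0.008,0],[0,0,0],0.005],[[-0.0022,-0.01,0],[0,0,0],0.005],[[-0.0022,-0.01,0],[0,0,0],0.005]]}}

```text
time_s: 8.8
tool_pos: [0.5697, -0.0771, 0.1023]
ee_rot: [-1.564, 0.172, -0.173]
contact_force: [0.2, -0.1, -0.6]
opening: 0.174
```

```bash
python3 st.py
```

```text
8.8 [ 0.56965 -0.07706  0.1023 ] [ 0.16 -0.07 -0.6 ] [0.016 0.01  0.024] 0.1744
[[0.976, 0.0, 0.2179], [-0.2179, -0.0002, 0.976], [0.0001, -1.0, -0.0002]]
yaw -1.7863 pitch 0.0029 hc [ 0.5696 -0.0771  0.1001] tip [ 0.528  -0.2676  0.1006] tip rack x,y 0.0562 -0.0039
ux [-0.21354641 -0.97693292] uy [ 0.97693292 -0.21354641]
```

>>> {"fn": "servo_tool", "kwargs": {"motion": [[[-0.0006,-0.003,0],[0,0,0],0.005],[[-0.0013,-0.006,0],[0,0,0],0.005],[[-0.0018,-0.008,0],[0,0,0],0.005],[[-0.0018,-0.008,0],[0,0,0],0.005]]}}

```text
time_s: 9.2
tool_pos: [0.5677, -0.0853, 0.1023]
ee_rot: [-1.564, 0.173, -0.173]
contact_force: [-0.6, -0.7, -1.0]
opening: 0.175
```

```bash
python3 st.py
```

```text
9.2 [ 0.56773 -0.08534  0.10232] [-0.61 -0.68 -1.03] [-0.026 -0.023 -0.013] 0.175
[[0.9759, -0.0001, 0.2184], [-0.2184, -0.0003, 0.9759], [-0.0, -1.0, -0.0003]]
yaw -1.7867 pitch 0.003 hc [ 0.5677 -0.0853  0.1001] tip [ 0.5259 -0.2758  0.1007] tip rack x,y 0.0647 -0.0041
ux [-0.21354641 -0.97693292] uy [ 0.97693292 -0.21354641]
```

>>> {"fn": "servo_tool", "kwargs": {"motion": [[[-0.0011,-0.005,0],[0,0,0],0.005],[[-0.0022,-0.01,0],[0,0,0],0.005],[[-0.0033,-0.015,0],[0,0,0],0.005],[[-0.0035,-0.016,0],[0,0,0],0.005],[[-0.0035,-0.016,0],[0,0,0],0.005]]}}

```text
time_s: 9.7
tool_pos: [0.5643, -0.1012, 0.1023]
ee_rot: [-1.564, 0.173, -0.173]
contact_force: [-1.0, 1.4, -0.6]
opening: 0.177
```

```bash
python3 st.py
```

```text
9.7 [ 0.56427 -0.10124  0.10229] [-1.05  1.38 -0.57] [ 0.02  -0.013 -0.034] 0.1769
[[0.9759, -0.0, 0.2184], [-0.2184, -0.0001, 0.9759], [-0.0, -1.0, -0.0001]]
yaw -1.7868 pitch 0.0028 hc [ 0.5643 -0.1012  0.1001] tip [ 0.5225 -0.2917  0.1006] tip rack x,y 0.081 -0.0041
ux [-0.21354641 -0.97693292] uy [ 0.97693292 -0.21354641]
```

>>> {"fn": "servo_tool", "kwargs": {"motion": [[[-0.0004,-0.002,0],[0,0,0],0.005],[[-0.0009,-0.004,0],[0,0,0],0.005],[[-0.0011,-0.005,0],[0,0,0],0.005],[[-0.0011,-0.005,0],[0,0,0],0.005]]}}

```text
time_s: 10.1
tool_pos: [0.5632, -0.1059, 0.1023]
ee_rot: [-1.564, 0.172, -0.172]
contact_force: [-0.2, 0.9, -1.9]
opening: 0.181
```

```bash
python3 st.py
```

```text
10.1 [ 0.56323 -0.10589  0.10228] [-0.18  0.92 -1.89] [0.006 0.07  0.021] 0.1811
[[0.976, -0.0001, 0.2177], [-0.2177, -0.0001, 0.976], [-0.0, -1.0, -0.0001]]
yaw -1.786 pitch 0.0028 hc [ 0.5632 -0.1059  0.1001] tip [ 0.5216 -0.2964  0.1006] tip rack x,y 0.0857 -0.004
ux [-0.21354641 -0.97693292] uy [ 0.97693292 -0.21354641]
```

Now feel for the collar.

>>> {"fn": "servo_tool", "kwargs": {"motion": [[[-0.0004,-0.002,0],[0,0,0],0.005],[[-0.0006,-0.003,0],[0,0,0],0.005],[[-0.0006,-0.003,0],[0,0,0],0.005]]}}

```text
time_s: 10.4
tool_pos: [0.5626, -0.1089, 0.1023]
ee_rot: [-1.564, 0.172, -0.172]
contact_force: [0.4, 0.2, -1.8]
opening: 0.178
```

>>> {"fn": "servo_tool", "kwargs": {"motion": [[[-0.0002,-0.001,0],[0,0,0],0.005],[[-0.0004,-0.002,0],[0,0,0],0.005],[[-0.0004,-0.002,0],[0,0,0],0.005]]}}

```text
time_s: 10.7
tool_pos: [0.5625, -0.1099, 0.1023]
ee_rot: [-1.563, 0.172, -0.172]
contact_force: [-0.1, 2.4, -0.9]
opening: 0.174
```

>>> {"fn": "servo_tool", "kwargs": {"motion": [[[-0.0002,-0.001,0],[0,0,0],0.005],[[-0.0004,-0.002,0],[0,0,0],0.005],[[-0.0004,-0.002,0],[0,0,0],0.005],[[-0.0004,-0.002,0],[0,0,0],0.005]]}}

```text
time_s: 11.1
tool_pos: [0.5623, -0.1114, 0.1023]
ee_rot: [-1.563, 0.171, -0.171]
contact_force: [0.3, 3.6, -0.2]
opening: 0.174
```

```bash
python3 st.py;python3 - <<'E'
from h import *
s=grab('side','s5')['color'];t=grab('top','t5')['color']
f=lambda im,x,y,n,m:cv2.resize(im[y:y+m,x:x+n],(400,300),interpolation=cv2.INTER_CUBIC)
cv2.imwrite('pics/z5.png',np.hstack([f(s,335,210,100,75),f(t,350,150,80,60)]))
E
```

```text
11.1 [ 0.56229 -0.11143  0.10235] [ 0.34  3.58 -0.19] [ 0.932 -0.2   -0.017] 0.1737
[[0.9763, 0.0003, 0.2165], [-0.2165, 0.0013, 0.9763], [0.0, -1.0, 0.0014]]
yaw -1.7848 pitch 0.0013 hc [ 0.5623 -0.1114  0.1001] tip [ 0.5209 -0.302   0.1004] tip rack x,y 0.0913 -0.0035
ux [-0.21354641 -0.97693292] uy [ 0.97693292 -0.21354641]
```

View pics/z5.png

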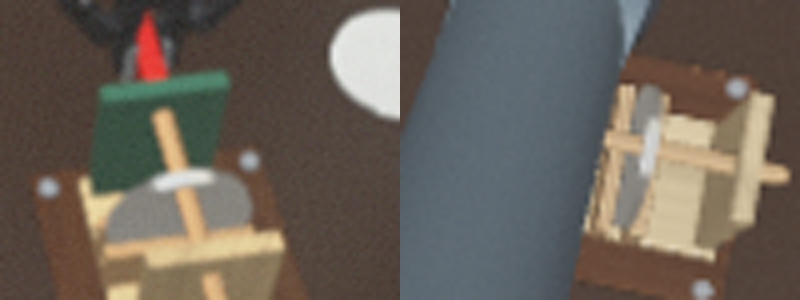

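>>> {"fn": "servo_tool", "kwargs": {"motion": [[[0.0002,0.001,0],[0,0,0],0.005],[[0.0004,0.002,-0.0003],[0,0,0],0.005],[[0.0004,0.002,-0.0005],[0,0,0],0.005]]}}

```text
time_s: 11.5
tool_pos: [0.5625, -0.1109, 0.1019]
ee_rot: [-1.564, 0.172, -0.172]
contact_force: [1.8, 3.6, 1.0]
opening: 0.179
```

>>> {"fn": "servo_tool", "kwargs": {"motion": [[[0,0,0],[0,0,0],0.018],[[0,0,0],[0,0,0],0.022],[[0,0,0],[0,0,0],0.028],[[0,0,0],[0,0,0],0.036],[[0,0,0],[0,0,0],0.044],[[0,0,0],[0,0,0],0.044],[[0,0,0],[0,0,0],0.044]], "squeeze": 20}}

```text
time_s: 12.2
tool_pos: [0.5623, -0.1107, 0.1018]
ee_rot: [-1.564, 0.172, -0.172]
contact_force: [0.0, 0.8, 0.9]
opening: 0.516
```

```bash
python3 st.py;python3 - <<'E'
from h import *
grab('wrist','w6')
E
```

```text
12.2 [ 0.5623  -0.1107   0.10177] [0.02 0.83 0.91] [ 0.008 -0.022 -0.087] 0.5164
[[0.9761, -0.0, 0.2174], [-0.2174, -0.0001, 0.9761], [0.0, -1.0, -0.0001]]
yaw -1.7857 pitch 0.0028 hc [ 0.5623 -0.1107  0.0995] tip [ 0.5207 -0.3012  0.1001] tip rack x,y 0.0906 -0.0038
ux [-0.21354641 -0.97693292] uy [ 0.97693292 -0.21354641]
```

View pics/w6.png

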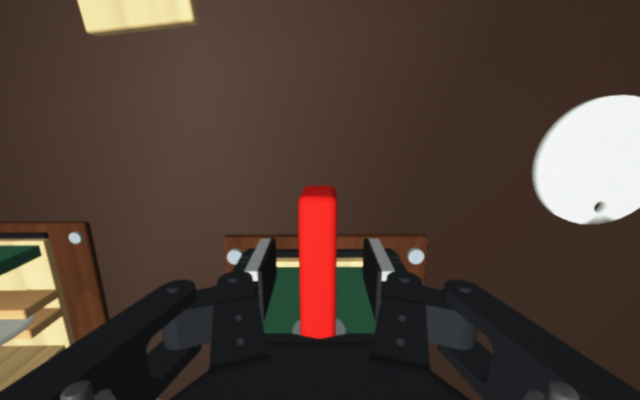

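>>> {"fn": "servo_tool", "kwargs": {"motion": [[[0,0.0,0.02],[0,0,0],0.044],[[0,0.0,0.05],[0,0,0],0.044],[[0,0,0.09],[0,0,0],0.044],[[0,0.03,0.12],[0,0,0],0.044],[[0,0.08,0.14],[0,0,0],0.044],[[0,0.13,0.14],[0,0,0],0.044],[[0,0.18,0.14],[0,0,0],0.044],[[0,0.23,0.14],[0,0,0],0.044],[[0,0.28,0.14],[0,0,0],0.044],[[0,0.28,0.14],[0,0,0],0.044],[[0,0.28,0.14],[0,0,0],0.044]]}}

```text
time_s: 13.35
tool_pos: [0.5616, 0.1724, 0.2414]
ee_rot: [-1.564, 0.168, -0.167]
contact_force: [-0.6, 0.0, 1.0]
opening: 0.515
```

```bash
python3 st.py|head -1;python3 - <<'E'
from h import *
s=grab('side','s7')['color'];t=grab('top','t7')['color']
f=lambda im,x,y,n,m:cv2.resize(im[y:y+m,x:x+n],(400,300),interpolation=cv2.INTER_CUBIC)
cv2.imwrite('pics/z7.png',np.hstack([f(s,335,210,100,75),f(t,350,150,80,60)]))
E
```

```text
13.35 [0.56162 0.17243 0.24142] [-0.61  0.03  0.96] [-0.039  0.008  0.009] 0.5149
```

View pics/z7.png

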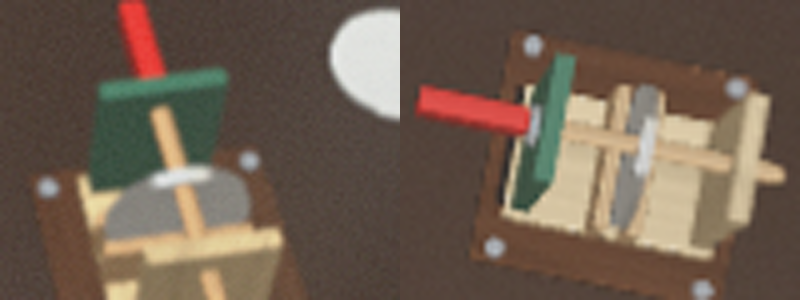

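Run:
```python
from h import *
t=lambda x,y:((x-400+.5)/5-.5+350,(y+.5)/5-.5+150)
S=np.array([at_z('t7',*t(*p),.010)[:2] for p in[(533,45),(737,88),(494,247),(702,290)]]);c=S.mean(0)
a=-1.786;ux=np.array([np.cos(a),np.sin(a)]);uy=np.array([-ux[1],ux[0]])
for n,p,z in(('tip',(784,174),.0995),('rear',(419,100),.112)):
    w=at_z('t7',*t(*p),z)[:2]-c;print(n,(w@ux).round(4),(w@uy).round(4))
```

```text
tip 0.0894 -0.0039
rear -0.1422 -0.0082
```

```bash
python3 -c "
from bench import order;print(order.hand_in())"
```

```text
the job is handed in; nothing more can be done
None
```

The red-handled rod is threaded through the green cheek, the white disc and the plain cheek, with its collar against the green cheek. I released it, moved the arm clear and handed the job in at about 13.4 s; no verdict was reported.

- **Position:** In the last top picture, the tip measures 89 mm along the stand. The handle's rear end sits at −142 mm, which puts the tip at 88 mm. Both are inside the 84–92 mm window, and the 1 mm difference is within camera accuracy. The tip is about 4 mm to the side of the stand's middle.
- **Not rechecked:** I did not measure hole height or tilt again after letting go. They were level and within 1 mm while the rod was held.
- **Force:** The highest contact force I read on the way in was about 4 N, when the collar seated. Forces were read only at the end of each move. I eased the arm back slightly before opening the gripper.
- **Bystanders:** The tub, brush and spare discs were never approached. I did not measure their positions afterwards.

No check failed.

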